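# Tap the drop collar square into the waste canister

### The arm

A 6-joint arm with a two-finger parallel gripper is mounted at the origin on the work surface. World frame = base frame: x ahead of the robot, y to its left, z up, the work surface at z = 0. Lengths are in m, angles in degrees, forces in N, time in s.
With the tool pointing down it reaches from about 0.375 to 0.9 m from the base axis. Payload 3.1 kg.
Tool frame: the origin (TCP) lies at the very end of the fingers, on their centre line; the grasp point (between the pads) lies bot.grip_point_offset behind it (bot.grip_point_offset is the distance from the TCP to the grasp point, in m); z points along the fingers, y is the line along which they close (so a half turn about z gives the same grasp; the last joint's range is limited). The gripper opens to 87 mm and grips with 3 to 60 N. Pads are 19 mm wide; open, the fingers measure 117 mm over their backs; the gripper's body (75 mm by 190 mm) begins 51 mm behind the grasp point.
Start: joints at [-82.649, 30.224, 82.088, -0, 67.689, -10.227], TCP at [0.189, -0.596, 0.223] pointing down, gripper open.
Joint ranges: [-176.69, 176.69], [-43.24, 126.21], [12.49, 139.97], [-82, 262], [0, 151.66], [-163.58, 163.58]. Speed limits (degrees/s): [159.86, 159.86, 180, 180, 180, 180].

### API

Orientations are given as a 3x3 rotation matrix whose columns are the frame's x, y, z axes.
In Python, from rig import bot, viewer, ticket gives the robot as it stands.
- The arm moves only by the tool servo_tool, never from a script. Its argument "targets" is a list of rows, each an object with "offset": the shift along the tool's x, y, z in m, a list of three; "dr": the turn, a rotation vector about the tool's x, y, z in degrees, a list of three. In form: [{"offset": [x, y, z], "dr": [ax, ay, az]}, ...]. A call has 1 to 20 rows; each row is the pose to reach, as a shift and turn from the pose commanded when the call began, along the tool's axes at that moment; what a row does not reach only later rows make up. A row lasts 1/12 s, in which the tool goes at most 41.7 mm and 7.16 degrees, less where a joint would pass 70% of its speed; a pose out of reach is approached as far as the arm can. A call with a gripper value outside its range is refused whole. "gripper" is the gripper command: -1 is fully open, 1 is shut, values between are in proportion, set as the call begins (left out, the last holds). The fingers move at their own pace and stop on an object; the grip force is fixed at half the most. Time passes only in rows, so rows that repeat a pose let the fingers close. It gives the time, the measured TCP pose, the force, the opening and the grip force at its end, in the units of the state.
- bot.read_state(): the state, without advancing time (a new reading comes with each control period).
- viewer.capture(name): name is "scene" or "top" or "wrist"; returns a dict with "color" (400x640x3 uint8, red, green, blue), "camera_matrix" (3x3 intrinsics, pixels), "k1" (the pictures are not rectified: a ray, as slopes to the right and down, at radius r is drawn at 1 + k1 r^2 times it, then the intrinsics apply), "R" (3x3) and "t" (3): a world point X has camera coordinates R X + t. Camera axes: x right, y down, z forward; pixel columns grow to the right and rows downward; lengths in m; the calibration is good to about 2 mm. A picture is of the moment at which its call begins. There is no depth.
- ticket.hand_in(): hands the job in; it is judged then, once.
The state is a dict: "time_s": time; "joint_positions": joint angles; "qvel": joint speeds; "tau": joint torques, N m; "position": TCP position; "tcp_rot": TCP orientation; "force": force on the tool from outside, world axes, zero at the start; "moment": the same for the moment, N m; "opening": opening from 0.0 (shut) to 1.0 (fully open); "grasp_force": force on a finger pad.
Only numpy, scipy, OpenCV 4.12 (cv2) and the standard library are available. Lean on these libraries where they do the work, as an engineer would, in place of code of your own. Each camera call takes 0.05 s, during which the arm holds its last target. There are 200 camera calls.

### The job

Two white waste canisters stand on the sampling desk; on one of them the grey ring-shaped collar is only started in the mouth and stands well proud. Push this collar fully home by pressing its rim down with closed fingertips a little at a time, alternating between opposite sides so that it goes in square, until the flange sits level on the canister's rim. It must never lean more than about 10 degrees, or it jams.

Things in the scene. Friction and masses are not known exactly. Their poses are not given: they have to be found in the camera images.
- collar: grey ring to press in: flat flange 190 mm across, hole 124, 5 thick, over a skirt. Origin: centre of flange's top face, z its normal; starts 178-183 mm above table, leaning up to 4 deg; home at 135, level, stopped by the canister's rim. Press 78 mm from centre: 5-15 N moves it and it stays put; the pressed side sinks, the opposite side stays nearly put (about 4 deg of lean per 10 mm pressed).
- canister: the white round waste canister under the unfinished collar, fixed to the desk: 182 mm outer diameter at the mouth, rim 130 mm high. Origin: centre of its underside on the table; z up.
- done_canister: the identical white canister beside it whose collar is already fully home (flange top level, 135 mm above the table), fixed to the desk; nothing is to be done to it. Which of the two stands left or right varies. Origin: centre of its underside; z up.

How it is judged (in metres and radians):
On the way:
1. the collar is half way in, leaning less than 10 degrees (z of collar in the frame of canister below 0.159 m and angle between collar's own z axis and vertical below 0.18 rad).
At the end, for the whole second after the job is handed in: the collar's centre is less than 7 mm above its fully home height (origin below 142 mm), its flange leans less than 4 degrees, and it is at rest (z of collar in the frame of canister below 0.142 m and angle between collar's own z axis and vertical below 0.07 rad and linear speed of collar below 0.01 m/s); the robot touches nothing.
It fails at once if the collar is cocked: it leans more than 10.5 degrees (angle between collar's own z axis and vertical above 0.183 rad).
It also fails if it takes over 48 s, if anything falls off the work surface, if the arm or the gripper's body presses on something with over 40 N, if the wrist force passes 120 N, or if a joint passes its speed limit or range.

## Working session

There is one attempt and no reset: what is moved stays moved. The work goes in short steps, Python scripts to look and compute and a tool call to move; the robot and the scene stay as the last step left them, time stands still between calls to the robot, and variables do not carry over. Pictures are saved under pics/ and viewed, at most 10 in all, crops included, and the job is handed in when it is done.

Besides the shell and the picture viewer there is one more tool, called after "Emit:" as a command line: name --argument value ..., lists and objects as JSON in quotes. servo_tool: Moves the arm, as the interface text tells. Its arguments: {"type":"object","properties":{"targets":{"type":"array"},"gripper":{"type":"number"}},"required":["targets"]}

```bash
mkdir -p pics && python3 - <<'E'
from rig import bot, viewer
import cv2,numpy as np,pickle
s=bot.read_state();print(s['position'],s['tcp_rot'],s['force'],s['time_s'],bot.grip_point_offset)
d={}
for n in ('scene','top'):
    c=viewer.capture(n);d[n]=c
    print(n,c['camera_matrix'],c['k1'],c['R'],c['t'])
    cv2.imwrite(f'pics/{n}0.png',c['color'][:,:,::-1])
pickle.dump(d,open('d.pkl','wb'))
E
```

```text
[ 0.18867553 -0.59506446  0.22157506] [[ 9.53322484e-01  3.01953908e-01 -2.81345943e-04]
 [ 3.01953797e-01 -9.53320128e-01  2.15368979e-03]
 [ 3.82102298e-04 -2.13811437e-03 -9.99997641e-01]] [-0.43160207  0.11633936  0.53084303] 0.0 0.0187
scene [[390.87077294   0.         323.47371687]
 [  0.         390.87077294 197.29188501]
 [  0.           0.           1.        ]] -0.08034046815735003 [[-0.96442468 -0.26429729 -0.00565497]
 [-0.1954407   0.72724398 -0.6579659 ]
 [ 0.17801115 -0.63345334 -0.75302649]] [0.50927201 0.21034158 0.67090442]
top [[465.50982684   0.         318.5696562 ]
 [  0.         465.50982684 201.8483255 ]
 [  0.           0.           1.        ]] -0.058335351465633664 [[ 0.0266405  -0.99935729  0.02398539]
 [-0.98596251 -0.03022456 -0.16420843]
 [ 0.16482784 -0.01927411 -0.98613401]] [-0.02837974  0.54254292  0.93194384]
```

View pics/scene0.png

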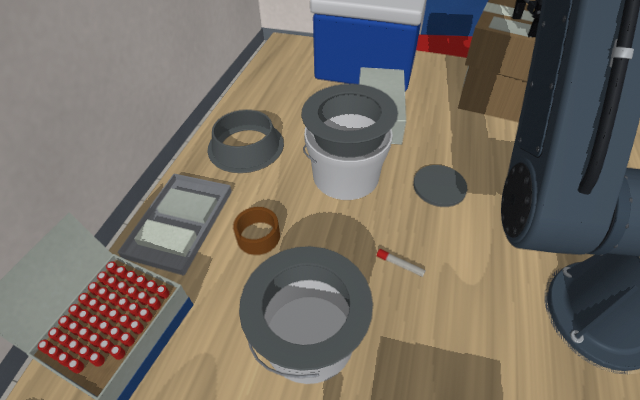

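View pics/top0.png

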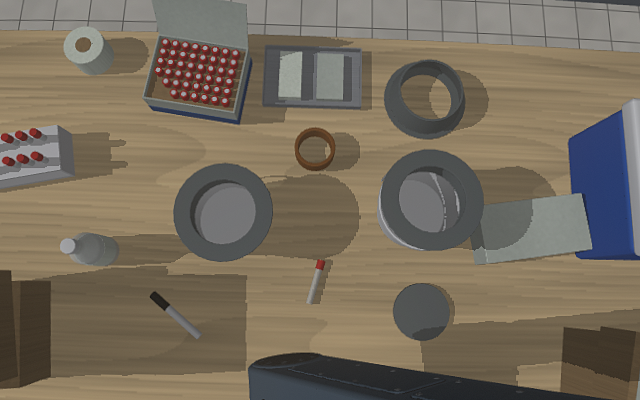

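The collar standing proud is on the right in "top", with its flange centred near (431,200), and at (350,112) in "scene". The finished one is at (223,212) in "top" and (306,308) in "scene". I'll fit ring poses to the edges, using the finished one as a check.

```bash
cat > fit.py <<'E'
import numpy as np,cv2
from scipy.optimize import least_squares
from scipy.ndimage import map_coordinates
def proj(c,X):
    p=X@c['R'].T+c['t'];s=p[:,:2]/p[:,2:];s=s*(1+c['k1']*(s**2).sum(1,keepdims=True))
    K=c['camera_matrix'];return s*[K[0,0],K[1,1]]+K[:2,2]
def ray(c,uv,z):
    K=c['camera_matrix'];d=(np.array(uv)-K[:2,2])/[K[0,0],K[1,1]];s=d.copy()
    for _ in range(20): s=d/(1+c['k1']*(s@s))
    v=c['R'].T@np.append(s,1);o=-c['R'].T@c['t'];return o+v*(z-o[2])/v[2]
A=np.linspace(0,2*np.pi,72,endpoint=False)
def ring(p,r):
    n=np.array([p[3],p[4],1]);n/=np.linalg.norm(n)
    x=np.cross([0,1,0],n);x/=np.linalg.norm(x);y=np.cross(n,x)
    return p[:3]+r*(np.cos(A)[:,None]*x+np.sin(A)[:,None]*y)
def fit(cams,p,radii=(.095,.062),widths=(14,10,6,5,4,4)):
    """p=[x,y,z,nx/nz,ny/nz]; edge-tracking fit of the flange's circles"""
    for w in widths:
        obs=[]
        for c in cams:
            g=cv2.GaussianBlur(cv2.cvtColor(c['color'],cv2.COLOR_RGB2LAB).astype(np.float32),(0,0),1)
            for r in radii:
                a=proj(c,ring(p,r));b=proj(c,ring(p,r+.002));n=(b-a);n/=np.linalg.norm(n,axis=1,keepdims=True)
                k=np.arange(-w,w+.1,.5)
                q=a[:,None]+n[:,None]*k[None,:,None]
                v=np.stack([map_coordinates(g[...,i],[q[...,1],q[...,0]],order=1,mode='nearest') for i in range(3)],-1)
                m=np.linalg.norm(np.gradient(v,axis=1),axis=-1)*np.exp(-(k/w)**2)
                j=m.argmax(1);ok=(m.max(1)>2)&(q[:,0].min(1)>2)&(q[:,0,0]<637)&(q[:,0,1]<397)
                obs.append((c,r,ok,a+n*k[j][:,None],n))
        def f(p): return np.concatenate([(((proj(c,ring(p,r))-e)*n).sum(1))[ok] for c,r,ok,e,n in obs])
        s=least_squares(f,p,loss='soft_l1',f_scale=.5);p=s.x
    return p,np.median(abs(f(p)))
def show(c,ps,name):
    im=c['color'][:,:,::-1].copy()
    for p in ps:
        for r in (.095,.062):
            cv2.polylines(im,[np.round(proj(c,ring(p,r))).astype(int)],True,(0,0,255),1)
    cv2.imwrite(name,im)
E
python3 - <<'E'
import pickle,cv2,numpy as np
from fit import *
d=pickle.load(open('d.pkl','rb'));C=[d['scene'],d['top']];P=[]
for uv,z in (((431,200),.18),((223,212),.135)):
    p=np.append(ray(d['top'],uv,z),[0,0]);print(p)
    p,e=fit(C,p);print(p.round(4),'tilt',np.degrees(np.hypot(p[3],p[4])).round(2),e);P.append(p)
show(C[0],P,'pics/a.png');show(C[1],P,'pics/b.png')
cv2.imwrite('pics/ab.png',np.hstack([cv2.imread('pics/a.png')[60:400,200:500],cv2.imread('pics/b.png')[100:440,150:500][:300]. copy() if 0 else cv2.copyMakeBorder(cv2.imread('pics/b.png')[100:300,150:500],0,140,0,0,0)]))
E
```

```text
[ 0.53030144 -0.21510102  0.18        0.          0.        ]
[ 0.5337 -0.2166  0.1816  0.0441  0.0198] tilt 2.77 0.4889284443762458
[0.5031184  0.16917565 0.135      0.         0.        ]
[0.5063 0.1707 0.1322 0.0019 0.0024] tilt 0.18 0.4877755690981543
```

View pics/ab.png

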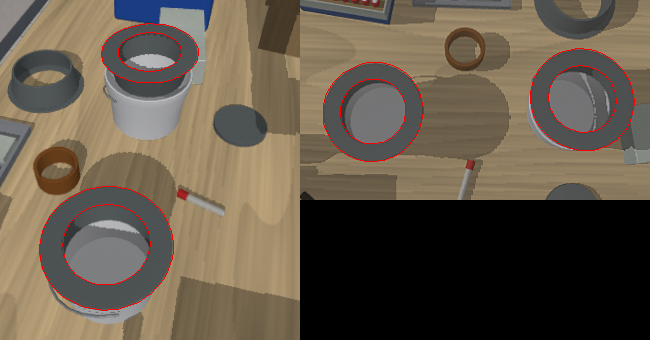

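The fit is good: the finished flange comes out at 132 mm and level (135 expected). The collar is at (0.534, -0.217, 0.182), leaning 2.8°, with its high side along -tool x. I'll go above that high side with the fingers shut.

Emit:
servo_tool --gripper 1 --targets '[{"offset": [0,0,-0.03],"dr": [0,0,0]},{"offset": [0.03,-0.02,-0.03],"dr": [0,0,0]},{"offset": [0.06,-0.042,-0.03],"dr": [0,0,0]},{"offset": [0.09,-0.063,-0.03],"dr": [0,0,0]},{"offset": [0.12,-0.084,-0.03],"dr": [0,0,0]},{"offset": [0.15,-0.105,-0.03],"dr": [0,0,0]},{"offset": [0.18,-0.126,-0.03],"dr": [0,0,0]},{"offset": [0.21,-0.147,-0.03],"dr": [0,0,0]},{"offset": [0.24,-0.168,-0.03],"dr": [0,0,0]},{"offset": [0.27,-0.19,-0.03],"dr": [0,0,0]},{"offset": [0.3,-0.21,-0.03],"dr": [0,0,0]},{"offset": [0.33,-0.232,-0.03],"dr": [0,0,0]},{"offset": [0.365,-0.257,-0.02],"dr": [0,0,0]},{"offset": [0.365,-0.257,-0.01],"dr": [0,0,0]},{"offset": [0.365,-0.257,-0.01],"dr": [0,0,0]},{"offset": [0.365,-0.257,-0.01],"dr": [0,0,0]}]'

```text
time_s: 1.43
position: [0.4587, -0.2399, 0.2319]
tcp_rot: [[0.953, 0.303, -0.002], [0.303, -0.953, 0.001], [-0.002, -0.001, -1.0]]
force: [0.1, -0.1, 0.3]
opening: 0.004
grasp_force: 0.0
```

```bash
python3 - <<'E'
from rig import bot, viewer
from fit import *
s=bot.read_state();print(s['position'],s['tcp_rot'].tolist(),s['force'],s['opening'],s['time_s'])
w=viewer.capture('wrist')
c=[viewer.capture('top'),viewer.capture('scene')]
p,e=fit(c,np.array([.5337,-.2166,.1816,.044,.02]),widths=(5,4));print(p.round(4),e)
show(w,[p],'pics/w1.png');show(c[1],[p],'pics/s1.png')
cv2.imwrite('pics/ws1.png',np.hstack([cv2.resize(cv2.imread('pics/w1.png'),(480,300)),cv2.imread('pics/s1.png')[20:320,200:500]]))
E
```

```text
[ 0.45871969 -0.23989672  0.23192922] [[0.9528588777532796, 0.30340791213330504, -0.0018968241006835293], [0.30340997996475016, -0.9528596709480187, 0.0009118873962657553], [-0.0015307333374218227, -0.0014444153634280959, -0.9999977852574012]] [ 0.06990542 -0.1430245   0.31651538] 0.003760788426335249 1.4333
[ 0.5338 -0.2168  0.1815  0.0446  0.0201] 0.47838071042290153
```

View pics/ws1.png

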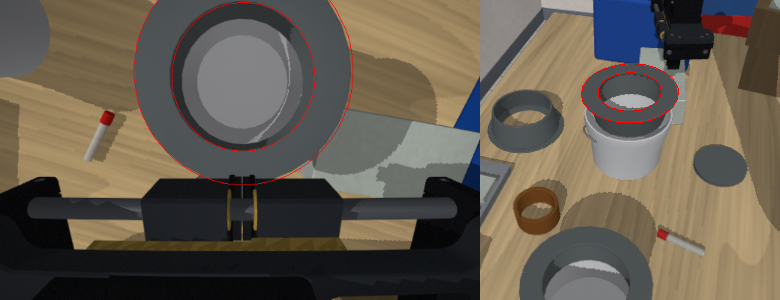

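The fingertips (242,183 in the wrist crop) are in line with the ring centre and over the near rim. First press on the high side: contact expected at about z=0.185, going to about 0.172.

Emit:
servo_tool --targets '[{"offset": [0,0,0.02],"dr": [0,0,0]},{"offset": [0,0,0.038],"dr": [0,0,0]},{"offset": [0,0,0.042],"dr": [0,0,0]},{"offset": [0,0,0.045],"dr": [0,0,0]},{"offset": [0,0,0.048],"dr": [0,0,0]},{"offset": [0,0,0.051],"dr": [0,0,0]},{"offset": [0,0,0.054],"dr": [0,0,0]},{"offset": [0,0,0.057],"dr": [0,0,0]},{"offset": [0,0,0.06],"dr": [0,0,0]},{"offset": [0,0,0.06],"dr": [0,0,0]}]'

```text
time_s: 2.42
position: [0.4583, -0.2414, 0.1742]
tcp_rot: [[0.953, 0.302, -0.001], [0.302, -0.953, -0.001], [-0.001, 0.001, -1.0]]
force: [-3.9, 1.2, 6.0]
opening: 0.003
grasp_force: 2.8
```

```bash
cat > look.py <<'E'
from rig import bot, viewer
from fit import *
def look(p0):
    s=bot.read_state();print(s['position'].round(4),s['force'].round(1),s['time_s'])
    c=[viewer.capture('top'),viewer.capture('scene')]
    p,e=fit(c,np.array(p0,float),widths=(10,8,6,5,4,4))
    y=np.radians(17.6);t=np.array([[np.cos(y),np.sin(y)],[np.sin(y),-np.cos(y)]])@p[3:]
    print(p.round(4),'err',e.round(2),'lean',np.degrees(np.hypot(*p[3:])).round(2),'toward tool x,y deg',np.degrees(t).round(2))
    print('height at +x,-x,+y,-y 78mm:',[(p[2]-.078*v).round(4) for v in (t[0],-t[0],t[1],-t[1])])
    return c,p
E
python3 -c "
from look import *
look([.534,-.217,.176,.0,.0])"
```

```text
[ 0.4583 -0.2414  0.1742] [-3.9  1.2  6. ] 2.4167
[ 0.5331 -0.2169  0.1756  0.0094  0.0125] err 0.46 lean 0.89 toward tool x,y deg [ 0.73 -0.52]
height at +x,-x,+y,-y 78mm: [np.float64(0.1746), np.float64(0.1766), np.float64(0.1763), np.float64(0.1749)]
```

As modelled. I'll press the same side another 10 mm (to about 3.5° the other way), lift, cross to the opposite side and press there.

Emit:
servo_tool --targets '[{"offset": [0,0,0.003],"dr": [0,0,0]},{"offset": [0,0,0.006],"dr": [0,0,0]},{"offset": [0,0,0.009],"dr": [0,0,0]},{"offset": [0,0,0.01],"dr": [0,0,0]},{"offset": [0,0,0.01],"dr": [0,0,0]},{"offset": [0,0,-0.01],"dr": [0,0,0]},{"offset": [0,0,-0.035],"dr": [0,0,0]},{"offset": [0.04,0,-0.035],"dr": [0,0,0]},{"offset": [0.08,0,-0.035],"dr": [0,0,0]},{"offset": [0.12,0,-0.035],"dr": [0,0,0]},{"offset": [0.156,0,-0.035],"dr": [0,0,0]},{"offset": [0.156,0,-0.02],"dr": [0,0,0]},{"offset": [0.156,0,-0.02],"dr": [0,0,0]}]'

```text
time_s: 3.6
position: [0.6087, -0.1927, 0.1914]
tcp_rot: [[0.953, 0.304, -0.001], [0.304, -0.953, 0.0], [-0.001, -0.001, -1.0]]
force: [-0.6, 1.0, -0.4]
opening: 0.004
grasp_force: 0.0
```

```bash
python3 -c "
from look import *
look([.534,-.217,.172,-.05,.0])"
```

```text
[ 0.6087 -0.1927  0.1914] [-0.6  1.  -0.4] 3.6
[ 0.5374 -0.2128  0.1804 -0.1399  0.0839] err 1.01 lean 9.34 toward tool x,y deg [-6.19 -7.  ]
height at +x,-x,+y,-y 78mm: [np.float64(0.1888), np.float64(0.1719), np.float64(0.1899), np.float64(0.1708)]
```

The fit error of 1.0 px suggests the arm is blocking the view, so I'll look.

```bash
python3 -c "
from look import *
c,p=look([.533,-.217,.172,-.05,.01])
p2,e=fit(c[1:],np.array([.533,-.217,.172,-.05,.01]));print(p2,e)
show(c[0],[p],'pics/a2.png');show(c[1],[p2],'pics/b2.png')
cv2.imwrite('pics/ab2.png',np.hstack([cv2.imread('pics/a2.png')[80:330,300:640],cv2.imread('pics/b2.png')[40:290,200:500]]))"
```

```text
[ 0.607  -0.1934  0.1925] [-0.1 -0.6  0.5] 3.7
[ 0.5383 -0.2159  0.1777 -0.162   0.0863] err 0.99 lean 10.52 toward tool x,y deg [-7.35 -7.52]
height at +x,-x,+y,-y 78mm: [np.float64(0.1877), np.float64(0.1677), np.float64(0.188), np.float64(0.1675)]
[ 0.53515795 -0.20428426  0.18515353 -0.15154314  0.05175948] 0.6938615432719797
```

View pics/ab2.png

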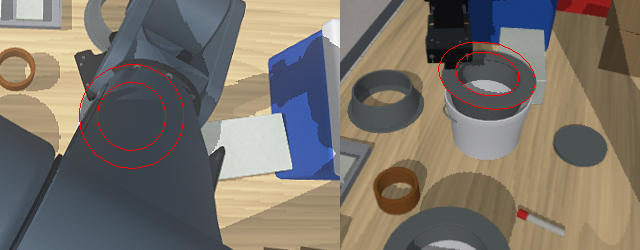

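"top" is fully blocked by the forearm, and the hand covers part of "scene", so that fit doesn't count. The scene picture shows only a mild lean, consistent with about -4°. I'll press the +x side from about 0.176 down to 0.158, then return to the -x side, where the view is clear.

Emit:
servo_tool --targets '[{"offset": [0,0,0.01],"dr": [0,0,0]},{"offset": [0,0,0.014],"dr": [0,0,0]},{"offset": [0,0,0.017],"dr": [0,0,0]},{"offset": [0,0,0.02],"dr": [0,0,0]},{"offset": [0,0,0.023],"dr": [0,0,0]},{"offset": [0,0,0.026],"dr": [0,0,0]},{"offset": [0,0,0.029],"dr": [0,0,0]},{"offset": [0,0,0.032],"dr": [0,0,0]},{"offset": [0,0,0.034],"dr": [0,0,0]},{"offset": [0,0,0.034],"dr": [0,0,0]}]'

```text
time_s: 4.63
position: [0.6071, -0.1936, 0.1596]
tcp_rot: [[0.953, 0.302, -0.001], [0.302, -0.953, -0.0], [-0.001, -0.0, -1.0]]
force: [-2.8, 0.9, 5.4]
opening: 0.005
grasp_force: 3.1
```

Emit:
servo_tool --targets '[{"offset": [0,0,-0.02],"dr": [0,0,0]},{"offset": [0,0,-0.035],"dr": [0,0,0]},{"offset": [-0.04,0,-0.035],"dr": [0,0,0]},{"offset": [-0.08,0,-0.035],"dr": [0,0,0]},{"offset": [-0.12,0,-0.035],"dr": [0,0,0]},{"offset": [-0.156,0,-0.035],"dr": [0,0,0]},{"offset": [-0.156,0,-0.035],"dr": [0,0,0]}]'

```text
time_s: 5.22
position: [0.4526, -0.2402, 0.1929]
tcp_rot: [[0.954, 0.299, -0.007], [0.299, -0.954, 0.003], [-0.005, -0.005, -1.0]]
force: [0.0, 0.3, 1.1]
opening: 0.006
grasp_force: 0.0
```

```bash
python3 -c "
from look import *
look([.533,-.217,.164,.03,.01])"
```

```text
[ 0.4526 -0.2402  0.1929] [0.  0.3 1.1] 5.2167
[ 0.5343 -0.2173  0.1582  0.0292  0.0102] err 0.49 lean 1.77 toward tool x,y deg [ 1.77 -0.05]
height at +x,-x,+y,-y 78mm: [np.float64(0.1558), np.float64(0.1606), np.float64(0.1583), np.float64(0.1582)]
```

The lean is 1.8°, tool-y is level, and the collar is about half way in. Next I'll press the -x side to 0.146, then the +x side to 0.138, and come back for a look.

Emit:
servo_tool --targets '[{"offset": [0,0,0.02],"dr": [0,0,0]},{"offset": [0,0,0.026],"dr": [0,0,0]},{"offset": [0,0,0.029],"dr": [0,0,0]},{"offset": [0,0,0.032],"dr": [0,0,0]},{"offset": [0,0,0.035],"dr": [0,0,0]},{"offset": [0,0,0.038],"dr": [0,0,0]},{"offset": [0,0,0.041],"dr": [0,0,0]},{"offset": [0,0,0.044],"dr": [0,0,0]},{"offset": [0,0,0.047],"dr": [0,0,0]},{"offset": [0,0,0.047],"dr": [0,0,0]}]'

```text
time_s: 6.15
position: [0.4601, -0.2403, 0.1477]
tcp_rot: [[0.953, 0.303, 0.002], [0.303, -0.953, -0.001], [0.001, 0.001, -1.0]]
force: [-1.0, 1.2, 6.0]
opening: -0.001
grasp_force: 2.9
```

Emit:
servo_tool --targets '[{"offset": [0,0,-0.015],"dr": [0,0,0]},{"offset": [0,0,-0.035],"dr": [0,0,0]},{"offset": [0.04,0,-0.035],"dr": [0,0,0]},{"offset": [0.08,0,-0.035],"dr": [0,0,0]},{"offset": [0.12,0,-0.035],"dr": [0,0,0]},{"offset": [0.156,0,-0.035],"dr": [0,0,0]},{"offset": [0.156,0,-0.025],"dr": [0,0,0]},{"offset": [0.156,0,-0.025],"dr": [0,0,0]}]'

```text
time_s: 6.82
position: [0.6089, -0.1918, 0.17]
tcp_rot: [[0.952, 0.305, -0.001], [0.305, -0.952, 0.001], [-0.001, -0.001, -1.0]]
force: [-0.7, 1.2, -0.1]
opening: 0.002
grasp_force: 0.0
```

Emit:
servo_tool --targets '[{"offset": [0,0,0.008],"dr": [0,0,0]},{"offset": [0,0,0.012],"dr": [0,0,0]},{"offset": [0,0,0.015],"dr": [0,0,0]},{"offset": [0,0,0.018],"dr": [0,0,0]},{"offset": [0,0,0.021],"dr": [0,0,0]},{"offset": [0,0,0.024],"dr": [0,0,0]},{"offset": [0,0,0.027],"dr": [0,0,0]},{"offset": [0,0,0.03],"dr": [0,0,0]},{"offset": [0,0,0.032],"dr": [0,0,0]},{"offset": [0,0,0.032],"dr": [0,0,0]}]'

```text
time_s: 7.65
position: [0.6065, -0.1937, 0.1409]
tcp_rot: [[0.954, 0.301, -0.001], [0.301, -0.954, 0.0], [-0.001, -0.001, -1.0]]
force: [-2.9, 2.3, 5.7]
opening: 0.01
grasp_force: 3.1
```

Emit:
servo_tool --targets '[{"offset": [0,0,-0.015],"dr": [0,0,0]},{"offset": [0,0,-0.035],"dr": [0,0,0]},{"offset": [-0.04,0,-0.035],"dr": [0,0,0]},{"offset": [-0.08,0,-0.035],"dr": [0,0,0]},{"offset": [-0.12,0,-0.035],"dr": [0,0,0]},{"offset": [-0.156,0,-0.035],"dr": [0,0,0]},{"offset": [-0.156,0,-0.025],"dr": [0,0,0]},{"offset": [-0.156,0,-0.025],"dr": [0,0,0]}]'

```text
time_s: 8.32
position: [0.4566, -0.2408, 0.1639]
tcp_rot: [[0.955, 0.298, -0.002], [0.298, -0.955, 0.002], [-0.001, -0.002, -1.0]]
force: [-0.1, -0.5, -0.2]
opening: 0.003
grasp_force: 0.0
```

```bash
python3 -c "
from look import *
look([.533,-.217,.145,.02,.01])"
```

```text
[ 0.4566 -0.2408  0.1639] [-0.1 -0.5 -0.2] 8.3167
[ 0.5338 -0.2173  0.14    0.0302  0.0186] err 0.48 lean 2.03 toward tool x,y deg [ 1.97 -0.49]
height at +x,-x,+y,-y 78mm: [np.float64(0.1373), np.float64(0.1427), np.float64(0.1407), np.float64(0.1393)]
```

Emit:
servo_tool --targets '[{"offset": [0,0,0.01],"dr": [0,0,0]},{"offset": [0,0,0.015],"dr": [0,0,0]},{"offset": [0,0,0.018],"dr": [0,0,0]},{"offset": [0,0,0.021],"dr": [0,0,0]},{"offset": [0,0,0.024],"dr": [0,0,0]},{"offset": [0,0,0.027],"dr": [0,0,0]},{"offset": [0,0,0.03],"dr": [0,0,0]},{"offset": [0,0,0.03],"dr": [0,0,0]},{"offset": [0,0,0.03],"dr": [0,0,0]}]'

```text
time_s: 9.17
position: [0.4596, -0.24, 0.1352]
tcp_rot: [[0.953, 0.303, 0.0], [0.303, -0.953, 0.0], [0.0, -0.0, -1.0]]
force: [-0.1, 1.6, 6.6]
opening: 0.003
grasp_force: 3.5
```

Emit:
servo_tool --targets '[{"offset": [0,0,-0.015],"dr": [0,0,0]},{"offset": [0,0,-0.03],"dr": [0,0,0]},{"offset": [0.04,0,-0.03],"dr": [0,0,0]},{"offset": [0.08,0,-0.03],"dr": [0,0,0]},{"offset": [0.12,0,-0.03],"dr": [0,0,0]},{"offset": [0.156,0,-0.03],"dr": [0,0,0]},{"offset": [0.156,0,-0.018],"dr": [0,0,0]},{"offset": [0.156,0,-0.018],"dr": [0,0,0]}]'

```text
time_s: 9.83
position: [0.6083, -0.1916, 0.1501]
tcp_rot: [[0.952, 0.305, -0.003], [0.305, -0.952, 0.001], [-0.002, -0.002, -1.0]]
force: [-0.6, 0.8, -0.3]
opening: 0.002
grasp_force: 0.0
```

Emit:
servo_tool --targets '[{"offset": [0,0,0.006],"dr": [0,0,0]},{"offset": [0,0,0.009],"dr": [0,0,0]},{"offset": [0,0,0.012],"dr": [0,0,0]},{"offset": [0,0,0.014],"dr": [0,0,0]},{"offset": [0,0,0.016],"dr": [0,0,0]},{"offset": [0,0,0.017],"dr": [0,0,0]},{"offset": [0,0,0.017],"dr": [0,0,0]}]'

```text
time_s: 10.42
position: [0.6067, -0.1939, 0.1367]
tcp_rot: [[0.954, 0.301, -0.001], [0.301, -0.954, -0.0], [-0.001, -0.0, -1.0]]
force: [-2.6, 0.5, 4.1]
opening: 0.008
grasp_force: 2.3
```

Emit:
servo_tool --targets '[{"offset": [0,0,-0.015],"dr": [0,0,0]},{"offset": [0,0,-0.025],"dr": [0,0,0]},{"offset": [-0.04,0,-0.025],"dr": [0,0,0]},{"offset": [-0.08,0,-0.025],"dr": [0,0,0]},{"offset": [-0.12,0,-0.025],"dr": [0,0,0]},{"offset": [-0.156,0,-0.025],"dr": [0,0,0]},{"offset": [-0.156,0,-0.015],"dr": [0,0,0]},{"offset": [-0.156,0,-0.015],"dr": [0,0,0]}]'

```text
time_s: 11.08
position: [0.4572, -0.2409, 0.1503]
tcp_rot: [[0.954, 0.298, -0.001], [0.298, -0.954, 0.001], [-0.001, -0.001, -1.0]]
force: [-0.6, 0.4, 0.0]
opening: 0.007
grasp_force: 0.0
```

```bash
python3 -c "
from look import *
look([.533,-.217,.136,.01,.01])"
```

```text
[ 0.4572 -0.2409  0.1503] [-0.6  0.4  0. ] 11.0833
[ 0.5338 -0.2171  0.1339  0.0027  0.0078] err 0.47 lean 0.47 toward tool x,y deg [ 0.28 -0.38]
height at +x,-x,+y,-y 78mm: [np.float64(0.1335), np.float64(0.1343), np.float64(0.1344), np.float64(0.1334)]
```

It's nearly home: level to 0.5° and within 1–2 mm. One last seating press on each side, then retreat.

Emit:
servo_tool --targets '[{"offset": [0,0,0.007],"dr": [0,0,0]},{"offset": [0,0,0.012],"dr": [0,0,0]},{"offset": [0,0,0.014],"dr": [0,0,0]},{"offset": [0,0,0.016],"dr": [0,0,0]},{"offset": [0,0,0.018],"dr": [0,0,0]},{"offset": [0,0,0.018],"dr": [0,0,0]}]'

```text
time_s: 11.68
position: [0.4598, -0.24, 0.1347]
tcp_rot: [[0.953, 0.303, 0.001], [0.303, -0.953, -0.0], [0.001, 0.0, -1.0]]
force: [-3.3, 3.1, 18.3]
opening: 0.001
grasp_force: 8.9
```

Emit:
servo_tool --targets '[{"offset": [0,0,-0.015],"dr": [0,0,0]},{"offset": [0,0,-0.025],"dr": [0,0,0]},{"offset": [0.04,0,-0.025],"dr": [0,0,0]},{"offset": [0.08,0,-0.025],"dr": [0,0,0]},{"offset": [0.12,0,-0.025],"dr": [0,0,0]},{"offset": [0.156,0,-0.025],"dr": [0,0,0]},{"offset": [0.156,0,-0.01],"dr": [0,0,0]},{"offset": [0.156,0,-0.005],"dr": [0,0,0]},{"offset": [0.156,0,-0.002],"dr": [0,0,0]},{"offset": [0.156,0,0.0],"dr": [0,0,0]},{"offset": [0.156,0,0.001],"dr": [0,0,0]},{"offset": [0.156,0,0.001],"dr": [0,0,0]}]'

```text
time_s: 12.68
position: [0.6091, -0.1921, 0.1349]
tcp_rot: [[0.954, 0.301, 0.005], [0.301, -0.954, 0.002], [0.005, -0.001, -1.0]]
force: [1.0, 6.2, 13.6]
opening: 0.004
grasp_force: 6.9
```

Emit:
servo_tool --targets '[{"offset": [0,0,-0.02],"dr": [0,0,0]},{"offset": [0,0,-0.05],"dr": [0,0,0]},{"offset": [-0.04,0,-0.06],"dr": [0,0,0]},{"offset": [-0.08,0,-0.06],"dr": [0,0,0]},{"offset": [-0.12,0,-0.06],"dr": [0,0,0]},{"offset": [-0.16,0,-0.06],"dr": [0,0,0]},{"offset": [-0.16,0,-0.06],"dr": [0,0,0]},{"offset": [-0.16,0,-0.06],"dr": [0,0,0]}]'

```text
time_s: 13.35
position: [0.4523, -0.2419, 0.1916]
tcp_rot: [[0.955, 0.298, -0.002], [0.298, -0.955, 0.002], [-0.001, -0.002, -1.0]]
force: [0.4, -0.7, 0.4]
opening: 0.005
grasp_force: 0.0
```

```bash
python3 -c "
from look import *
c,p=look([.533,-.217,.134,.0,.0])
show(c[1],[],'pics/end.png')"
```

```text
[ 0.4523 -0.2419  0.1916] [ 0.4 -0.7  0.4] 13.35
[ 0.534  -0.217   0.1329  0.0107  0.0107] err 0.48 lean 0.87 toward tool x,y deg [ 0.77 -0.4 ]
height at +x,-x,+y,-y 78mm: [np.float64(0.1318), np.float64(0.134), np.float64(0.1334), np.float64(0.1324)]
```

View pics/end.png

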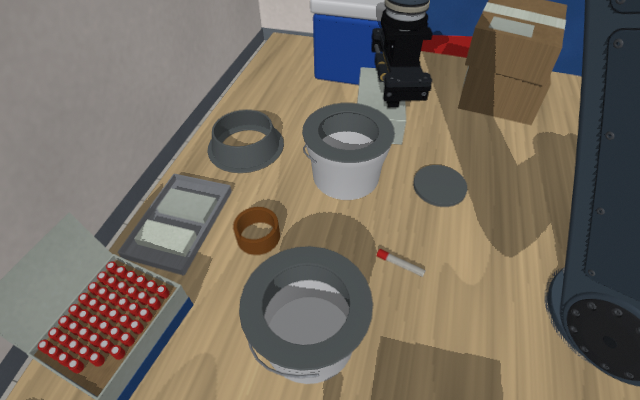

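The flange, at (348,132), sits level on the canister rim. Force rose at z=0.135 on both sides, so it is on its stop. The hand, at (405,85), is clear.

```bash
python3 -c "
from rig import ticket
print(ticket.hand_in())"
```

```text
the job is handed in; nothing more can be done
None
```

The collar is pressed home and handed in after about 13.5 s: the flange is on its stop at 135 mm, leaning under 1°, the robot is clear of it, and no verdict was returned.

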